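# Dock a loaded carrier tray over a step

### The job

Take the small steel tray by its upright tab and slide it, with the two dropper bottles standing on it, from the low jack up over the step and along the rails of the docking station, never lifting it clear of the deck by more than a finger's width. Press it home against the sprung pad at the back with about 10 to 15 N for half a second (never more than 25 N on the station), then let go, leaving the tray flat on the deck and still touching the pad. Keep the bottles upright on the tray and do not disturb the other things on the bench.

Things in the scene. Friction and masses are not known exactly. Their poses are not given: they have to be found in the camera images.
- tray: plain steel carrier tray, 140 mm long (x) x 120 mm wide (y), plate 5 mm thick, about 0.35 kg; origin at the centre of its underside, +x towards its nose (the end that enters the station first), z up. A raised edge (14 mm above the underside, 98 mm wide over all) surrounds the load; the plate stands out 11 mm on each side of it as flat flanges.
- tray_grip (a point): grasp point on the upright tab at the tail of the tray: tab 10 mm thick along the tray's x, 46 mm wide along its y, top 62 mm above the tray's underside; this point lies 45 mm above the underside and 58 mm behind the tray's centre. There are 60 mm free ahead of the tab (up to the bottles) and nothing behind it. Axes as the tray's.
- bottle_a: small amber dropper bottle with black cap, 42 mm in diameter, 72 mm high, about 70 g, standing loose on the tray 30 mm ahead of its centre, on its right side; origin at the centre of the underside, z up
- bottle_b: the second such dropper bottle, on the tray's left side
- jack: low lab jack, fixed, on which the tray stands at the start; steel top plate 150 x 136 mm, its upper face 33 mm above this origin (under its centre), x towards the station. Its upper face is 4 to 10 mm lower than the station's deck.
- station: docking station, fixed. Origin at bench level under the middle of the sill (the deck's front edge), +x is the way the tray slides in, z up. Deck upper face 40 mm above the origin, 200 mm long from x = 0. 6 mm gap between jack plate and sill. Two side rails 124 mm apart (2 mm play each side of the tray) from x = 28 mm on; before that mouth pieces widen to about 132 mm at the sill.
- mouth (a point): middle of the opening under the lips: on the deck's upper face, 30 mm past the sill, axes as the station's. From here on the rails carry lips that overhang the tray's flanges; their underside is 9 mm above the deck (4 mm play over the 5 mm plate), with 109 mm free between them for the raised edge and the tab.
- stop: end stop on the middle of the station's rear bracket (same origin and axes as the station): a set-screw along x with a rubber pad 30 mm wide at its front. The set-screw is set by hand: the face of the pad lies anywhere from x = 155 to 177 mm from the sill and this is not measured. The pad is sprung, 2 N per mm, 11 mm of travel, and the set-screw itself does not give.
- jar: bystander: closed sample jar with black cap, 60 mm in diameter, 74 mm high, loose, beyond the sill; origin at the centre of its underside
- dish: bystander: low glass dish, 60 mm in diameter, 12 mm high, loose, beyond the jack; origin at the centre of its underside
- brush: bystander: brush 140 mm long, lying loose beyond the back half of the station; origin at the centre of its underside
There are look-alikes about, which are no part of the job. What is shaped like the bottle_b but purple is not meant.

How it is judged:
By the outcome, as a careful person would: the job done as asked, in the order asked, and still so for the second after the job is handed in, with the robot touching nothing.
It also fails if it takes over 64 s, if anything falls off the work surface, if the arm or the gripper's body presses on something with over 40 N, if the wrist force passes 120 N, or if a joint passes its speed limit or range.

### The arm

A 6-joint arm with a two-finger parallel gripper is mounted at the origin on a cart in front of the work surface, level with it; the furniture and walls round the work are solid. World frame = base frame: x ahead of the robot, y to its left, z up, the work surface at z = 0. Lengths are in mm, angles in rad, forces in N, time in s.
With the tool pointing down it reaches from about 275 to 825 mm from the base axis. Payload 4.9 kg.
Tool frame: the origin (TCP) lies at the very end of the fingers, on their centre line; the grasp point (between the pads) lies 19 mm behind it; z points along the fingers, y is the direction in which the jaws open and shut (so a half turn about z gives the same grasp; the last joint's range is limited). The gripper opens to 85 mm and grips with 20 to 120 N. Pads are 22 mm wide; open, the fingers measure 114 mm over their backs; the gripper's body (76 mm by 85 mm) begins 54 mm behind the grasp point. The pads swing forward as they close: fully open they stand 13 mm farther back than shut.
Start: joints at [1.04, 0.326, -0.193, 1.052, 0, 1.437], TCP at [212.554, 507.286, 231.281] pointing down, gripper open.
Joint ranges: [-2.65, 2.65], [-0.97, 1.79], [-1.3, 1.35], [-1.93, 2.1], [-1.47, 1.37], [-3.14, 3.14]. Speed limits (rad/s): [2.57, 2.57, 3.14, 3.14, 3.14, 3.14].

### API

Orientations are given as [roll, pitch, yaw] about the fixed x, y, z axes, in that order (R = Rz(yaw) Ry(pitch) Rx(roll)).
In Python, from bench import bot, solve_ik, imaging gives the robot as it stands. Calls block until the motion is done:
- bot.move_ptp(position, orientation): joint-space move of the TCP to a pose.
- bot.movel(position, rot=None, max_speed=150, threshold=None): straight line of the TCP; rot=None keeps the orientation; max_speed is the mean speed in mm/s. With threshold (N) it stops when the force on the tool has changed by that much, and returns True; else False.
- bot.move_j(angles): joint-space move.
- bot.grip(opening, effort=None): opening from 0.0 (shut) to 1.0 (fully open); effort is the grip in N (None keeps the last); returns when the fingers have stopped.
- bot.dwell(seconds).
- solve_ik(position, orientation): joint angles nearest the present ones, or None.
- bot.get_state(): the state.
- imaging.capture(name): name is "scene" or "side" or "wrist"; returns the picture (480x640x3 uint8, blue, green, red); there is no depth.
- imaging.camera_model(name): a dict with "K" (3x3 intrinsics, pixels), "position" and "rotation" of the camera in the world. Camera axes: x right, y up, looking along -z (the intrinsics and any distortion apply to the point x, -y, -z); pixel columns grow to the right and rows downward; lengths in mm; the calibration is good to about 2 mm. The wrist camera is an equidistant fisheye: a pixel r from the principal point sees the ray r / f radians off the axis. A picture is of the moment at which its call begins: read the wrist's pose just before it. camera_model takes no time and is no camera call; for the wrist camera it gives the pose at the moment of the call.
A pose or a line that the arm cannot do raises bot.IKError and nothing moves.
- bot.sign_off(): hands the job in, once; it reports no verdict.
The state is a dict: "t": time; "qpos": joint angles; "joint_velocities": joint speeds; "effort": joint torques, N m; "tcp_pos": TCP position; "orientation": TCP orientation; "contact_force": force on the tool from outside, world axes, zero at the start; "wrist_torque": the same for the moment, N m; "opening": opening from 0.0 (shut) to 1.0 (fully open).
Only numpy, scipy, OpenCV 4.12 (cv2) and the standard library are available. Lean on these libraries where they do the work, as an engineer would, in place of code of your own. Each camera call takes 0.05 s, during which the arm holds its last target.

## Working session

There is one attempt and no reset: what is moved stays moved. The work goes in short steps, each a Python script; the robot and the scene stay as the last script left them, time stands still between calls to the robot, and variables do not carry over. Pictures are saved under pics/ and viewed, and the job is handed in when it is done.

```bash
ls; mkdir -p pics; python3 - <<'E'
from bench import bot, imaging
import cv2
s=bot.get_state(); print(s)
for n in ("scene","side","wrist"):
    m=imaging.camera_model(n); print(n,m)
    cv2.imwrite(f"pics/{n}0.png",imaging.capture(n))
E
```

```text
pics
{'t': 0.0, 'qpos': array([ 1.03981073e+00,  3.26913230e-01, -1.93596639e-01,  1.05201457e+00,
       -2.24273205e-07,  1.43658730e+00]), 'joint_velocities': array([ 4.69635533e-04,  9.19601022e-04,  2.47007258e-05,  7.07624276e-04,
        1.54189918e-03, -7.44215312e-04]), 'effort': array([ 1.40900262e-03, -4.43399620e+01,  2.62442797e+01,  1.52725348e-02,
       -2.63911397e-04,  1.99995391e-06]), 'tcp_pos': array([212.23732421, 506.75816618, 230.51369658]), 'orientation': array([-3.13988005e+00, -2.31010201e-04,  2.74481589e+00]), 'contact_force': array([0.29218628, 0.66446585, 0.00577273]), 'wrist_torque': array([ 0.01003644, -0.02667777, -0.01128507]), 'opening': 1.0014330505910995}
scene {'K': array([[437.60094881,   0.        , 319.28465183],
       [  0.        , 437.60094881, 237.35266461],
       [  0.        ,   0.        ,   1.        ]]), 'position': array([ 180.69635204, -594.07351624,  694.75594959]), 'rotation': array([ 0.77531071,  0.01730391, -0.69732796])}
side {'K': array([[524.238354  ,   0.        , 318.29097162],
       [  0.        , 524.238354  , 232.6194228 ],
       [  0.        ,   0.        ,   1.        ]]), 'position': array([323.58119872, 623.87165432, 782.27921859]), 'rotation': array([ 0.82395321, -0.00951694, -2.86033152])}
wrist {'K': array([[371.64829954,   0.        , 315.39896946],
       [  0.        , 371.64829954, 236.85121082],
       [  0.        ,   0.        ,   1.        ]]), 'position': array([139.10911476, 537.58555182, 372.48046312]), 'rotation': array([-0.31481362,  0.00157626,  1.17432436])}
```

View pics/scene0.png

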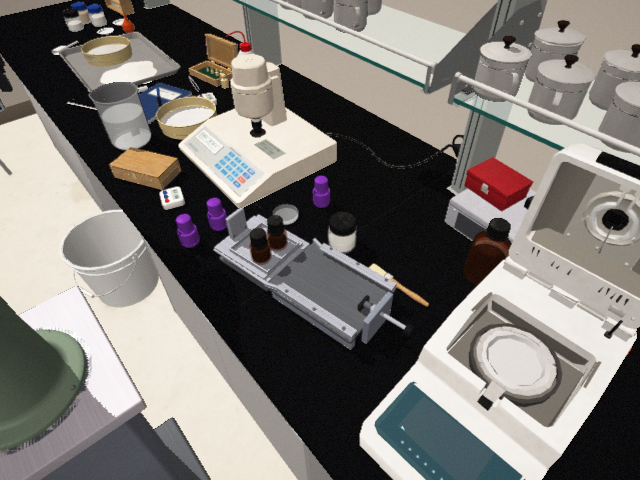

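View pics/side0.png

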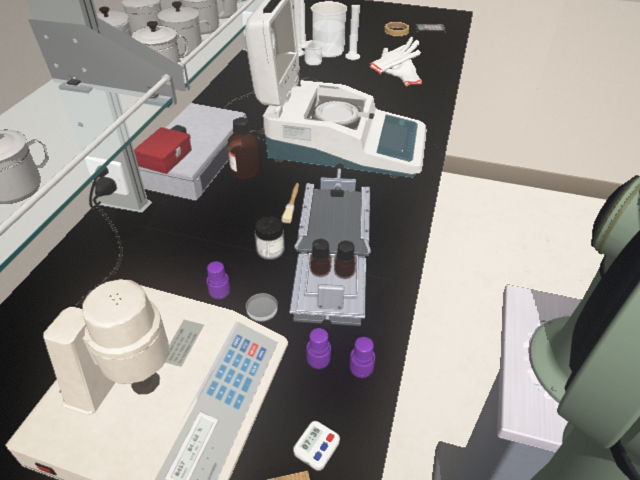

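View pics/wrist0.png

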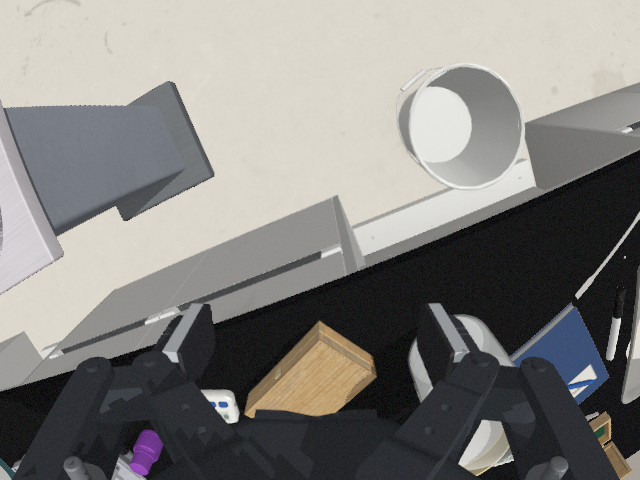

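The scene and side views both show the jack, tray and station, with the slide direction roughly along world -y. The tray's tab is near scene (237,222) and side (330,296). Next I'll zoom in for accurate pixels.

```bash
cat > h.py <<'E'
import numpy as np, cv2
from scipy.spatial.transform import Rotation as Ro
from bench import imaging
def cam(n,m=None):
    m=m or imaging.camera_model(n)
    return m["K"],np.array(m["position"]),Ro.from_euler("xyz",m["rotation"]).as_matrix()
def ray(n,uv,m=None):
    K,p,R=cam(n,m); x=(uv[0]-K[0,2])/K[0,0]; y=(uv[1]-K[1,2])/K[1,1]
    if n=="wrist":
        r=np.hypot(x,y); s=np.sin(r)/max(r,1e-9); d=np.array([x*s,-y*s,-np.cos(r)])
    else: d=np.array([x,-y,-1.])
    d=R@d; return p,d/np.linalg.norm(d)
def onz(n,uv,z,m=None):
    p,d=ray(n,uv,m); return p+d*(z-p[2])/d[2]
def proj(n,P,m=None):
    K,p,R=cam(n,m); c=R.T@(np.array(P,float)-p); x,y,z=c[0],-c[1],-c[2]
    if n=="wrist":
        th=np.arctan2(np.hypot(x,y),z); h=np.hypot(x,y); x,y=x/h*th,y/h*th
    else: x,y=x/z,y/z
    return K[0,0]*x+K[0,2],K[1,1]*y+K[1,2]
def tri(obs):
    A=0;b=0
    for n,uv in obs:
        p,d=ray(n,uv); M=np.eye(3)-np.outer(d,d); A=A+M; b=b+M@p
    X=np.linalg.solve(A,b)
    return X,[np.linalg.norm(np.cross(X-ray(n,uv)[0],ray(n,uv)[1])) for n,uv in obs]
E
python3 - <<'E'
import cv2
a=cv2.imread("pics/scene0.png")[195:355,205:420]; cv2.imwrite("pics/sc_z.png",cv2.resize(a,None,fx=3.7,fy=3.7,interpolation=cv2.INTER_CUBIC))
a=cv2.imread("pics/side0.png")[160:330,250:400]; cv2.imwrite("pics/si_z.png",cv2.resize(a,None,fx=3.5,fy=3.5,interpolation=cv2.INTER_CUBIC))
E
```

```text
(no output)
```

View pics/sc_z.png

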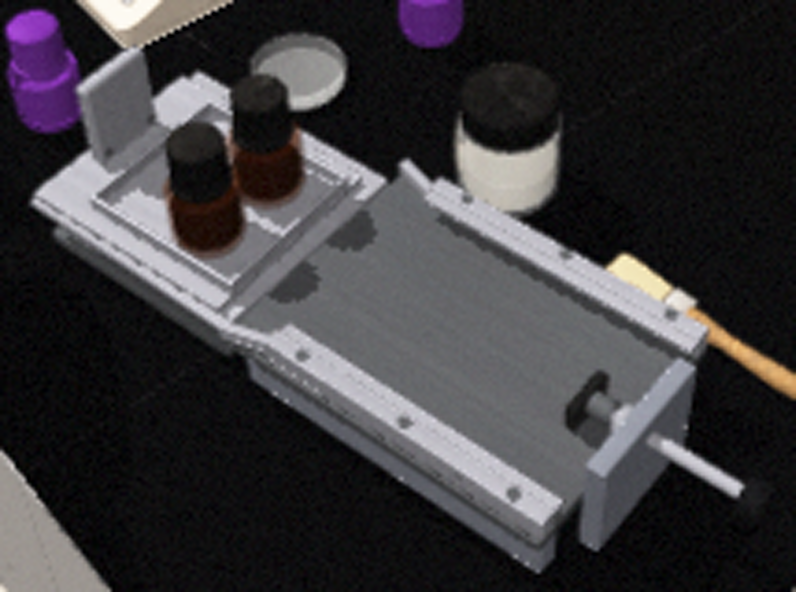

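View pics/si_z.png

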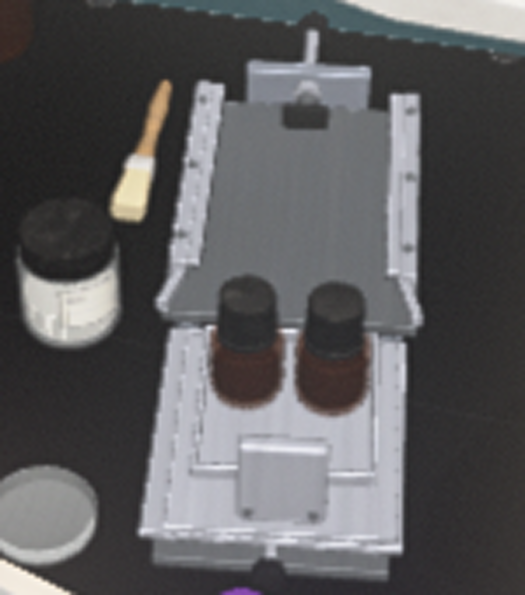

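```bash
python3 - <<'E'
from h import *
np.set_printoptions(precision=1,suppress=True)
si=lambda u,v:("side",((u+.5)/3.5-.5+250,(v+.5)/3.5-.5+160))
sc=lambda u,v:("scene",((u+.5)/3.7-.5+205,(v+.5)/3.7-.5+195))
# tray: left/right seen looking along slide(+x)
P={"tailL":(si(140,532),sc(195,75)),"tailR":(si(403,550),sc(35,200)),"noseL":(si(173,325),sc(383,180)),"noseR":(si(403,338),sc(225,308)),
"tabTopL":(si(240,438),sc(138,48)),"tabTopR":(si(328,446),sc(80,88)),
"lipfarL":(si(224,84),sc(706,330)),"lipfarR":(si(420,95),sc(560,510)),
"brL":(si(248,62),sc(693,362)),"brR":(si(370,68),sc(597,468)),"padTopL":(si(284,104),sc(607,375)),"padTopR":(si(327,104),sc(568,408))}
X={}
for k,o in P.items():
    x,r=tri(o); X[k]=x; z={'tail':39,'nose':39,'tabT':96,'lipf':53,'brL':75,'brR':75,'padT':60}.get(k[:4],75)
    print(k,x,np.array(r),"|z-plane",z,onz(*o[0],z)[:2],onz(*o[1],z)[:2])
d=lambda a,b:(np.linalg.norm(X[a]-X[b]),np.degrees(np.arctan2(*(X[b]-X[a])[1::-1])))
for a,b in [("tailL","noseL"),("tailR","noseR"),("tailL","tailR"),("noseL","noseR"),("tabTopL","tabTopR"),("brL","brR"),("padTopL","padTopR")]: print(a,b,d(a,b))
E
```

```text
tailL [532.2  59.1  29.4] [1.4 1.4] |z-plane 39 [531.   65.7] [525.7  49.4]
tailR [401.6  31.1  30. ] [1.5 1.5] |z-plane 39 [399.1  38.6] [400.1  22.7]
noseL [561.  -87.3  32.9] [1.1 1.1] |z-plane 39 [560.3 -82.1] [556.3 -92.1]
noseR [ 433.7 -110.2   39.2] [2.1 2.1] |z-plane 39 [ 431.7 -109.6] [ 436.  -109.9]
tabTopL [486.3  36.   93.1] [0.5 0.5] |z-plane 96 [486.1  38.2] [484.2  32.8]
tabTopR [443.4  28.6  93.5] [0.1 0.1] |z-plane 96 [442.9  30.8] [442.4  26. ]
lipfarL [ 596.7 -291.3   55.4] [6. 6.] |z-plane 53 [ 591.3 -289.6] [ 605.4 -289.7]
lipfarR [ 472.1 -318.2   53.4] [5.7 5.7] |z-plane 53 [ 466.6 -315.2] [ 478.5 -318. ]
brL [ 579.3 -303.9   63.2] [0.1 0.1] |z-plane 75 [ 575.1 -288.6] [ 572.  -309.3]
brR [ 501.1 -318.    65.1] [0.1 0.1] |z-plane 75 [ 498.7 -305.1] [ 495.9 -322.3]
padTopL [ 547.6 -278.2   54.8] [0.3 0.3] |z-plane 60 [ 546.3 -271.9] [ 544.3 -280.8]
padTopR [ 519.2 -281.5   58. ] [1.4 1.4] |z-plane 60 [ 520.1 -279.9] [ 516.6 -282.6]
tailL noseL (np.float64(149.19580448723426), np.float64(-78.8684362361407))
tailR noseR (np.float64(145.25489622689577), np.float64(-77.19072390934512))
tailL tailR (np.float64(133.64779086386977), np.float64(-167.92539329702478))
noseL noseR (np.float64(129.55515988859057), np.float64(-169.77871210559428))
tabTopL tabTopR (np.float64(43.473599764892576), np.float64(-170.22241551857917))
brL brR (np.float64(79.55911405016506), np.float64(-169.8014585605596))
padTopL padTopR (np.float64(28.742420405831673), np.float64(-173.32371138329768))
```

```bash
cat >> h.py <<'E'
def tool_cam():
    pass
E
python3 - <<'E'
from h import *
from bench import bot,solve_ik
s=bot.get_state(); m=imaging.camera_model("wrist")
Rt=Ro.from_euler("xyz",s["orientation"]).as_matrix(); K,p,R=cam("wrist",m)
off=Rt.T@(p-s["tcp_pos"]); Rc=Rt.T@R; print(off,Rc)
yaw=np.radians(-169.8)
R2=Ro.from_euler("xyz",[np.pi,0,yaw]).as_matrix()
for tcp in [(540,-20,230),(580,-80,240),(600,-130,240),(620,-180,240)]:
    mm=dict(K=K,position=np.array(tcp)+R2@off,rotation=Ro.from_matrix(R2@Rc).as_euler("xyz"))
    print(tcp,solve_ik(list(tcp),[np.pi,0,yaw]))
    for P in [(464,32,95),(415,30,38),(530,55,38),(433,-105,40),(560,-85,40),(472,-318,53),(597,-291,53),(530,-280,57)]: print("  ",P,np.round(proj("wrist",P,mm)))
E
```

```text
[ 7.94056755e+01 -1.12648853e-01 -1.41895710e+02] [[ 2.80346399e-04  9.50800371e-01  3.09804091e-01]
 [ 9.99999961e-01 -2.66852686e-04 -8.59341640e-05]
 [ 9.65818795e-07  3.09804103e-01 -9.50800409e-01]]
(540, -20, 230) [-0.1736477   0.30925633 -0.22008432  1.04145568  0.         -0.35167129]
   (464, 32, 95) [402. 140.]
   (415, 30, 38) [396.  84.]
   (530, 55, 38) [396. 211.]
   (433, -105, 40) [242.  76.]
   (560, -85, 40) [243. 216.]
   (472, -318, 53) [ 41. 103.]
   (597, -291, 53) [ 56. 222.]
   (530, -280, 57) [ 62. 162.]
(580, -80, 240) [-0.26310603  0.38698403 -0.08067183  1.10314047  0.         -0.44112961]
   (464, 32, 95) [478. 109.]
   (415, 30, 38) [460.  61.]
   (530, 55, 38) [460. 181.]
   (433, -105, 40) [317.  45.]
   (560, -85, 40) [314. 183.]
   (472, -318, 53) [95. 65.]
   (597, -291, 53) [106. 191.]
   (530, -280, 57) [117. 125.]
(600, -130, 240) [-0.33354266  0.44103885  0.00214967  1.13190714  0.         -0.51156624]
   (464, 32, 95) [532. 103.]
   (415, 30, 38) [508.  58.]
   (530, 55, 38) [507. 173.]
   (433, -105, 40) [375.  35.]
   (560, -85, 40) [371. 172.]
   (472, -318, 53) [141.  46.]
   (597, -291, 53) [150. 178.]
   (530, -280, 57) [166. 109.]
(620, -180, 240) [-0.39680574  0.50277084  0.10067728  1.16870277  0.         -0.57482932]
   (464, 32, 95) [577. 100.]
   (415, 30, 38) [550.  56.]
   (530, 55, 38) [548. 166.]
   (433, -105, 40) [431.  29.]
   (560, -85, 40) [426. 162.]
   (472, -318, 53) [193.  27.]
   (597, -291, 53) [200. 164.]
   (530, -280, 57) [221.  92.]
```

```bash
python3 - <<'E'
from h import *
np.set_printoptions(precision=1,suppress=True)
print("tower",tri([("scene",(246,62)),("side",(112,292))]))
print("spindle tip",tri([("scene",(258,134)),("side",(147,386))]))
print("corner nr",onz("side",(286,345),50),onz("scene",(240,205),50), onz("scene",(180,147),50))
for uv in [(318,362),(362,372)]: print("purple",onz("side",uv,5))
E
```

```text
tower (array([686.7, 275.8, 267.3]), [np.float64(7.185830795150402), np.float64(7.185830795150408)])
spindle tip (array([688.9, 282.8,  65.1]), [np.float64(1.9849625526856094), np.float64(1.9849625526858135)])
corner nr [511.5 142.6  50. ] [509.1  91.3  50. ] [515.2 389.2  50. ]
purple [458.9 130.6   5. ]
purple [381.8 128.3   5. ]
```

```bash
python3 - <<'E'
from h import *
from bench import bot
import json
yaw=np.radians(-169.8)
def sv(k):
    m=imaging.camera_model("wrist"); im=imaging.capture("wrist"); cv2.imwrite(f"pics/{k}.png",im)
    json.dump({a:np.array(b).tolist() for a,b in m.items()},open(f"pics/{k}.json","w"))
bot.move_ptp([525,10,215],[np.pi,0,yaw]); sv("w1"); print(bot.get_state()["tcp_pos"],bot.get_state()["t"])
bot.move_ptp([570,-130,215],[np.pi,0,yaw]); sv("w2"); print(bot.get_state()["tcp_pos"],bot.get_state()["t"],bot.get_state()["orientation"])
E
```

```text
[524.96745925  10.75637677 215.02495952] 2.3083
[ 569.73248999 -129.34905582  214.75982101] 3.0 [ 3.14081738e+00 -5.77323958e-04 -2.96294728e+00]
```

View pics/w1.png

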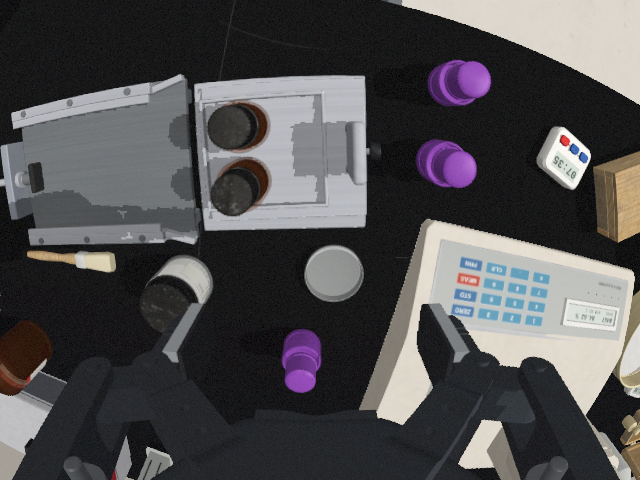

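View pics/w2.png

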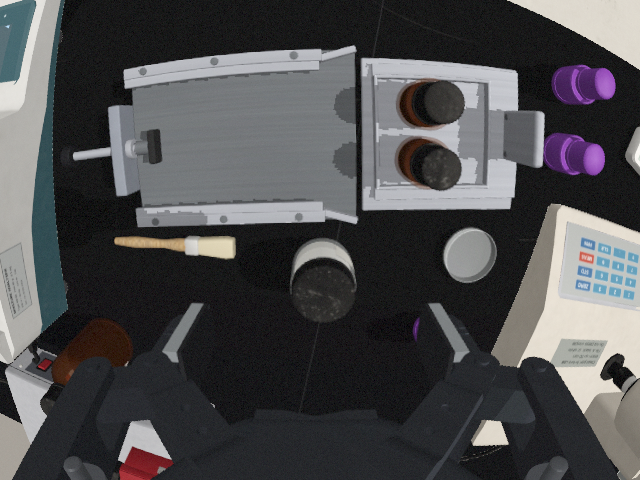

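The wrist views w1 and w2 show the tray, tab, rails and pad clearly. The tab top is at about (355,152) in w1 and the pad at about (153,146) in w2. I'll project them onto horizontal planes to measure.

```bash
cat >> h.py <<'E'
import json
def ldm(k):
    m=json.load(open(f"pics/{k}.json")); return {a:np.array(b) for a,b in m.items()}
# station-like local frame: origin O, x axis along slide
O=np.array([497.,-100.]); A=np.radians(-79.8); ex=np.array([np.cos(A),np.sin(A)]); ey=np.array([-np.sin(A),np.cos(A)])
def loc(P): d=np.array(P)[:2]-O; return np.array([d@ex,d@ey])
def glob(l): return O+l[0]*ex+l[1]*ey
def ortho(k,z,x0,x1,y0,y1,ppm,out):
    m=ldm(k); K,p,R=cam("wrist",m); im=cv2.imread(f"pics/{k}.png")
    W=int((x1-x0)*ppm);H=int((y1-y0)*ppm)
    X,Y=np.meshgrid(x0+(np.arange(W)+.5)/ppm, y1-(np.arange(H)+.5)/ppm)
    G=O+X[...,None]*ex+Y[...,None]*ey; G=np.dstack([G,np.full_like(X,z)])-p
    c=G@R; x,y,zz=c[...,0],-c[...,1],-c[...,2]; h=np.hypot(x,y); th=np.arctan2(h,zz)
    u=(K[0,0]*x/h*th+K[0,2]).astype("f4"); v=(K[1,1]*y/h*th+K[1,2]).astype("f4")
    o=cv2.remap(im,u,v,cv2.INTER_CUBIC)
    for t in range(int(np.ceil(x0/20)*20),int(x1),20):
        cv2.line(o,(int((t-x0)*ppm),H-1),(int((t-x0)*ppm),H-8),(0,255,255)); cv2.putText(o,str(t),(int((t-x0)*ppm),H-10),0,.35,(0,255,255))
    for t in range(int(np.ceil(y0/20)*20),int(y1),20):
        cv2.line(o,(0,int((y1-t)*ppm)),(8,int((y1-t)*ppm)),(0,255,255)); cv2.putText(o,str(t),(10,int((y1-t)*ppm)),0,.35,(0,255,255))
    cv2.imwrite(out,o)
E
python3 - <<'E'
from h import *
ortho("w1",39,-175,5,-80,80,4,"pics/o1.png")
ortho("w2",53,-10,240,-85,85,3.1,"pics/o2.png")
E
```

```text
(no output)
```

View pics/o1.png

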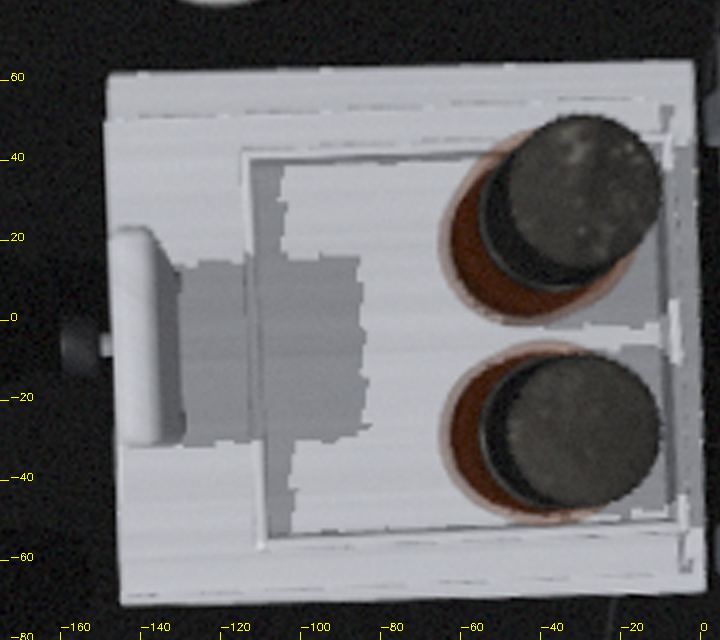

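View pics/o2.png

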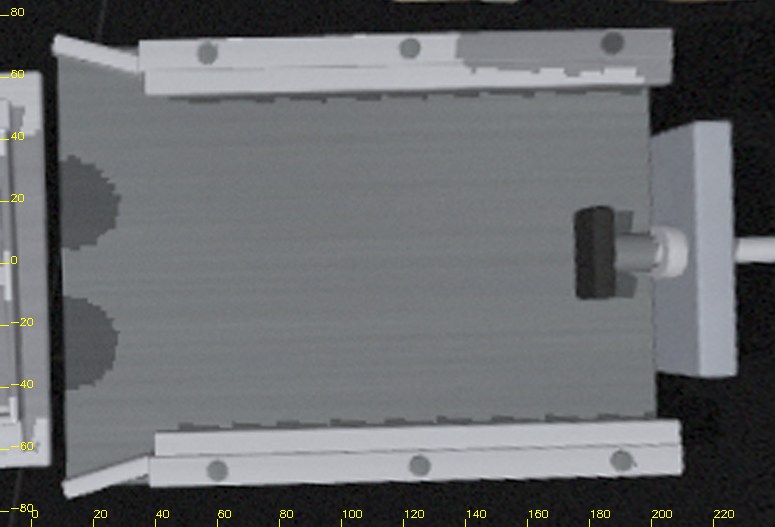

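```bash
python3 - <<'E'
from h import *
ortho("w1",95,-160,-90,-45,35,7,"pics/o3.png")
ortho("w1",47,-165,5,-75,65,4.5,"pics/o4.png")
E
```

```text
(no output)
```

View pics/o3.png

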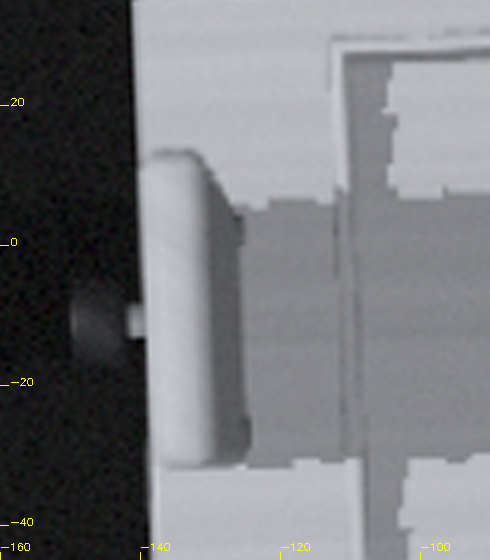

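View pics/o4.png

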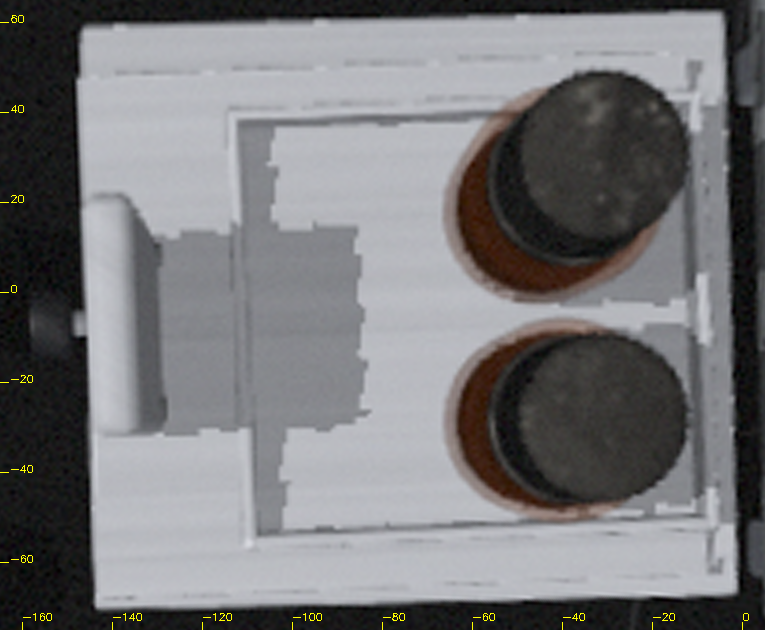

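```bash
python3 - <<'E'
from h import *
ortho("w2",53,50,185,-85,85,5,"pics/o5.png")
g=cv2.GaussianBlur(cv2.cvtColor(cv2.imread("pics/o5.png"),6),(5,5),0).astype(float)
res={}
for nm,ya,yb in (("up",66,48),("dn",-64,-46)):
    xs=[];ys=[]
    for c in range(60,g.shape[1]-10,4):
        r0,r1=sorted([int((85-ya)*5),int((85-yb)*5)]); col=g[r0:r1,c]
        d=np.diff(col); k=np.argmin(d) if nm=="up" else np.argmax(d)
        xs.append(50+c/5); ys.append(85-(r0+k+1)/5)
    l=cv2.fitLine(np.array(list(zip(xs,ys)),'f4'),cv2.DIST_HUBER,0,.01,.01).ravel(); s=l[1]/l[0]
    y=lambda x:l[3]+s*(x-l[2]); print(nm,"slope",s,"y@60",y(60),"y@180",y(180),"rms",np.std(np.array(ys)-y(np.array(xs))))
E
```

```text
up slope 0.022720719 y@60 54.832226 y@180 57.558712 rms 0.1929965094784958
dn slope 0.023687396 y@60 -54.149143 y@180 -51.306656 rms 0.12109720326319157
```

Station axis: yaw ≈ -78.5°. The distance between the lips measures 109 mm, which matches the spec. Tray yaw is about -77.3°, and the tab width measures about 45 mm against 46. Grasping now.

```bash
cat >> h.py <<'E'
ST=A+0.0232   # station yaw
sx=np.array([np.cos(ST),np.sin(ST)]); sy=np.array([-np.sin(ST),np.cos(ST)])
SO=glob([8.3,-0.86])   # sill origin xy
def sloc(P): d=np.array(P)[:2]-SO; return np.array([d@sx,d@sy])
def sglob(x,y): return SO+x*sx+y*sy
def fs(s):   # force in station frame
    f=np.array(s["contact_force"]); return np.array([f[:2]@sx,f[:2]@sy,f[2]])
def rep(bot,l=""):
    s=bot.get_state(); print(l,"t%.1f"%s["t"],"st",np.round(sloc(s["tcp_pos"]),1),"z%.1f"%s["tcp_pos"][2],"yaw%.2f"%(np.degrees(s["orientation"][2]-ST)+90),"F",np.round(fs(s),1),"M",np.round(s["wrist_torque"],2),"op%.3f"%s["opening"]); return s
def sv(k):
    m=imaging.camera_model("wrist"); im=imaging.capture("wrist"); cv2.imwrite(f"pics/{k}.png",im)
    json.dump({a:np.array(b).tolist() for a,b in m.items()},open(f"pics/{k}.json","w"))
E
python3 - <<'E'
from h import *
from bench import bot
yaw=A+0.043-np.pi/2
g=glob([-134.3,-9]); print(g,sloc(g),np.degrees(ST),SO)
bot.grip(0.6,effort=40)
bot.move_ptp([g[0],g[1],150],[np.pi,0,yaw]); rep(bot,"above")
bot.movel([g[0],g[1],59],max_speed=80); rep(bot,"down")
sv("w3"); cv2.imwrite("pics/side3.png",imaging.capture("side")[160:340,230:420])
E
python3 -c "
import cv2
cv2.imwrite('pics/side3z.png',cv2.resize(cv2.imread('pics/side3.png'),None,fx=3,fy=3))"
```

```text
[464.3597589   30.58370749] [-142.75045627   -4.82978623] -78.47073791529648 [ 497.62339512 -108.32111642]
above t4.3 st [-141.9   -3.3] z150.8 yaw1.12 F [-0.1  1.   0.6] M [ 0.01 -0.06  0.03] op0.600
down t5.5 st [-142.7   -4.4] z59.4 yaw1.14 F [ 0.2  0.8 -0.3] M [0.01 0.03 0.03] op0.600
```

View pics/w3.png

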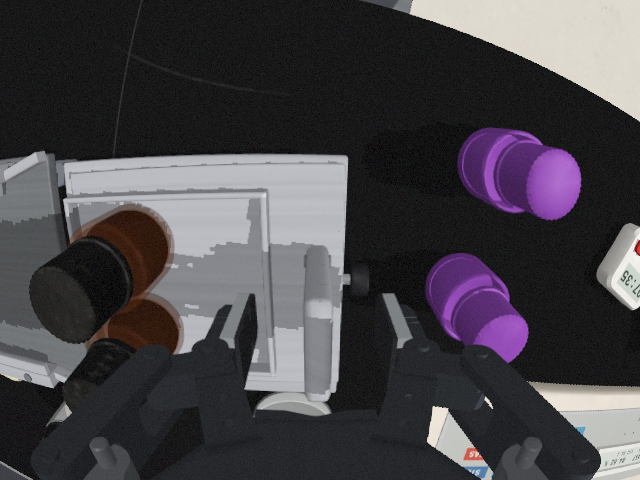

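View pics/side3z.png

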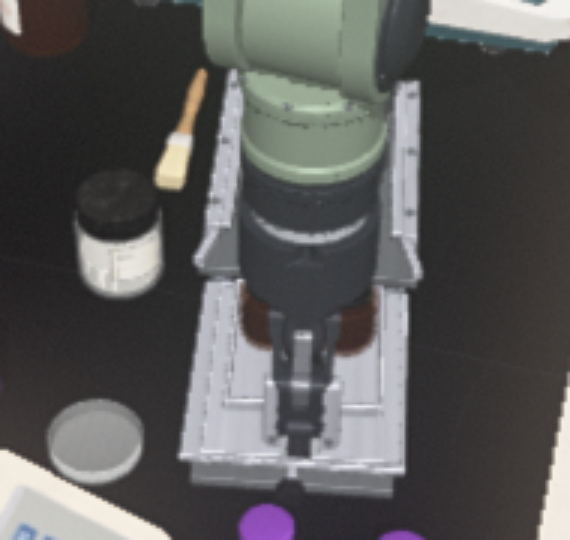

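The jaws straddle the tab evenly (inner pads at about u=250 and 390, tab at 305–330). Gripping, lifting and aligning now.

```bash
python3 - <<'E'
from h import *
from bench import bot
bot.grip(0.0,effort=70); s=rep(bot,"grip")
p=s["tcp_pos"]; ori=s["orientation"]
for dz in (2,6,11.5):
    bot.movel([464.36,30.58,59+dz],max_speed=12); rep(bot,"lift%.1f"%dz)
yaw=ST-np.pi/2
g=sglob(-142.7,-2.0)   # prelim. align yaw
bot.movel([g[0],g[1],70.5],rot=[np.pi,0,yaw],max_speed=10); rep(bot,"align")
sv("w4"); cv2.imwrite("pics/side4.png",imaging.capture("side")); cv2.imwrite("pics/scene4.png",imaging.capture("scene"))
ortho("w4",50,-150,60,-80,80,3.7,"pics/o6.png")
E
python3 -c "
import cv2
cv2.imwrite('pics/sc4z.png',cv2.resize(cv2.imread('pics/scene4.png')[190:340,200:400],None,fx=3.9,fy=3.9))"
```

```text
grip t6.1 st [-142.9   -4.7] z59.3 yaw1.13 F [-0.9 -0.6  3.7] M [ 0.3   0.18 -0.16] op0.108
lift2.0 t6.4 st [-143.    -5.6] z60.4 yaw1.14 F [-0.3 -0.2 -5.4] M [ 0.29  0.09 -0.03] op0.109
lift6.0 t6.9 st [-142.7   -4.7] z65.1 yaw1.14 F [ 0.6  0.1 -6.1] M [ 0.31  0.08 -0.04] op0.107
lift11.5 t7.5 st [-142.7   -4.8] z70.5 yaw1.13 F [-0.9  0.4 -5.1] M [0.33 0.07 0.02] op0.108
align t7.9 st [-142.7   -1.9] z70.5 yaw0.00 F [ 0.2 -0.  -5.3] M [ 0.32  0.1  -0.04] op0.104
```

View pics/o6.png

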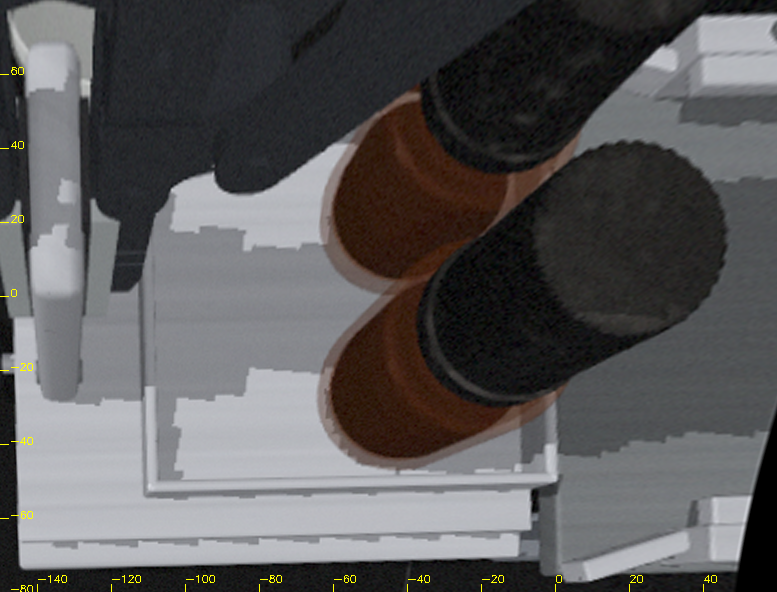

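View pics/sc4z.png

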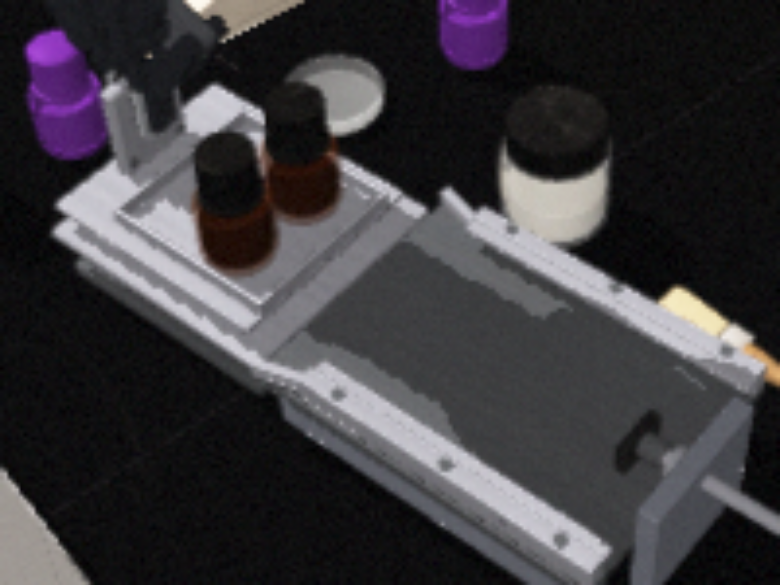

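The tray is lifted level and its yaw matches the station (edge slope 0.025 against 0.023). Both bottles are upright. The tray sits about 2.4 mm towards the robot, so I'll centre it, put the nose over the sill and feel for the deck.

```bash
python3 - <<'E'
from h import *
from bench import bot
g=sglob(-142.7,0.4); bot.movel([g[0],g[1],70.5],max_speed=15); rep(bot,"lat")
g=sglob(-111,0.4); r=bot.movel([g[0],g[1],70.5],max_speed=25,threshold=8); rep(bot,"nose18 %s"%r)
if not r:
    r=bot.movel([g[0],g[1],58],max_speed=6,threshold=2.5); s=rep(bot,"feel %s"%r)
sv("w5"); cv2.imwrite("pics/scene5.png",imaging.capture("scene"))
E
python3 -c "
import cv2
cv2.imwrite('pics/sc5z.png',cv2.resize(cv2.imread('pics/scene5.png')[190:340,200:400],None,fx=3.9,fy=3.9))"
```

```text
lat t8.4 st [-142.7    0.6] z70.5 yaw0.00 F [-0.3  0.7 -5.2] M [ 0.35  0.11 -0.08] op0.105
nose18 False t9.8 st [-111.2    0.4] z70.5 yaw0.02 F [-0.3  0.7 -5.8] M [0.31 0.06 0.07] op0.108
feel True t10.9 st [-111.2    0.3] z64.9 yaw0.01 F [-1.   1.5  1.2] M [-0.19 -0.38  0.08] op0.107
```

View pics/sc5z.png

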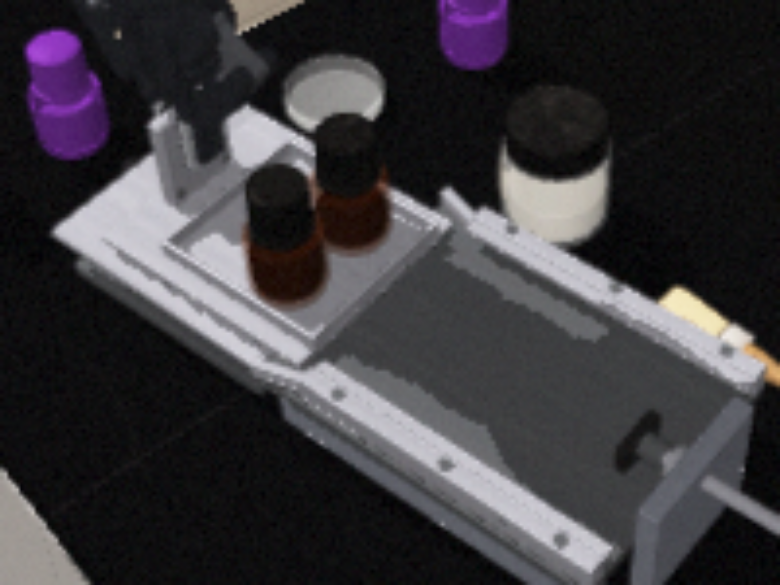

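The nose touched the deck at TCP z≈65, which puts the step at about 6 mm (within 4–10). Raising it 1.3 mm and going in under the lips in steps.

```bash
python3 - <<'E'
from h import *
from bench import bot
y=0.4;z=66.5
g=sglob(-111,y); bot.movel([g[0],g[1],z],max_speed=8); rep(bot,"up")
for x in (-100,-90,-75,-55):
    g=sglob(x,y); r=bot.movel([g[0],g[1],z],max_speed=20,threshold=5); rep(bot,"x%d %s"%(x,r))
    if r: break
sv("w6"); cv2.imwrite("pics/scene6.png",imaging.capture("scene"))
E
python3 -c "
import cv2
cv2.imwrite('pics/sc6z.png',cv2.resize(cv2.imread('pics/scene6.png')[190:340,200:400],None,fx=3.9,fy=3.9))"
```

```text
up t11.5 st [-111.4   -0.4] z66.0 yaw-0.01 F [-0.6  0.5 -4.9] M [ 0.19 -0.14  0.03] op0.107
x-100 False t12.2 st [-100.     0.2] z66.4 yaw-0.01 F [-0.5 -0.6 -5. ] M [ 0.33 -0.01  0.05] op0.105
x-90 False t12.9 st [-89.9   0.3] z66.5 yaw-0.01 F [-0.1 -0.8 -5.3] M [ 0.32  0.08 -0.02] op0.111
x-75 False t13.8 st [-75.1   0.3] z66.5 yaw0.00 F [ 0.  -0.3 -6.7] M [0.32 0.06 0.02] op0.110
x-55 False t14.9 st [-55.1   0.3] z66.5 yaw0.01 F [-0.   0.9 -5.9] M [ 0.34  0.08 -0.  ] op0.107
```

View pics/sc6z.png

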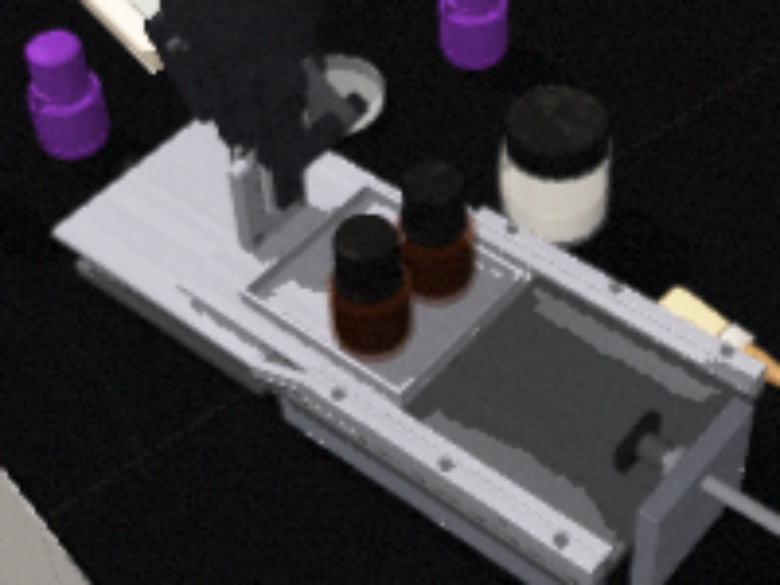

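View pics/w6.png

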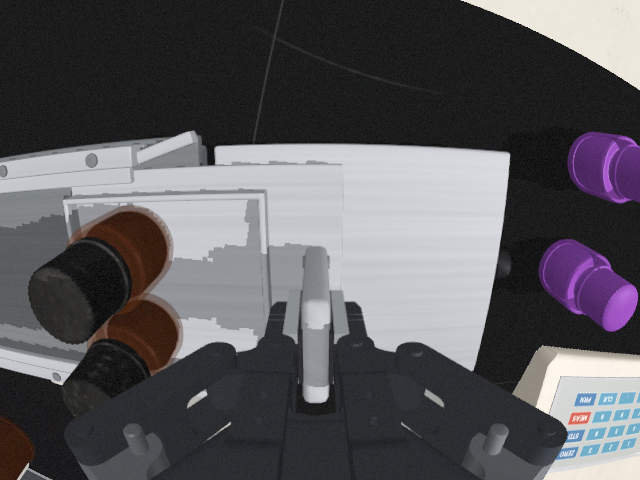

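The tray is under the lips on both sides with no lateral force. I'll carry on until the tail has passed the sill, then set the tray down on the deck.

```bash
python3 - <<'E'
from h import *
from bench import bot
y=0.4;z=66.5
for x in (-20,17):
    g=sglob(x,y); r=bot.movel([g[0],g[1],z],max_speed=25,threshold=5); rep(bot,"x%d %s"%(x,r))
    if r: raise SystemExit
bot.dwell(.3); rep(bot,"rest")
for zz in (66,65.6,65.2,64.8,64.4):
    bot.movel([g[0],g[1],zz],max_speed=5); bot.dwell(.15); s=rep(bot,"z%.1f"%zz)
    if fs(s)[2]>-3: break
E
```

```text
x-20 False t16.6 st [-20.2   0.4] z66.5 yaw0.01 F [-0.3 -0.1 -5.6] M [0.29 0.03 0.01] op0.106
x17 False t18.2 st [16.8  0.4] z66.5 yaw0.01 F [-0.2 -0.4 -5.8] M [0.28 0.1  0.03] op0.111
rest t18.5 st [16.9  0.4] z66.5 yaw0.01 F [-0.6  1.  -5.1] M [ 0.35  0.06 -0.02] op0.110
z66.0 t18.9 st [17.   0.5] z66.0 yaw0.01 F [-0.4 -0.3 -5.2] M [ 0.27 -0.02 -0.03] op0.109
z65.6 t19.3 st [17.   0.5] z65.7 yaw0.01 F [-1.9  0.5 -1.7] M [0.26 0.   0.01] op0.108
```

```bash
cat >> h.py <<'E'
def favg(bot,n=5):
    F=[]
    for _ in range(n): bot.dwell(.03); F.append(fs(bot.get_state()))
    return np.mean(F,0)
E
python3 - <<'E'
from h import *
from bench import bot
y=0.4;z=65.6
print(favg(bot))
g=sglob(25,y); bot.movel([g[0],g[1],z],max_speed=15,threshold=5); print(favg(bot)); rep(bot)
g=sglob(52,y); r=bot.movel([g[0],g[1],z],max_speed=10,threshold=4); print(r,favg(bot)); rep(bot,"touch")
E
```

```text
[-1.49052226 -0.84704487 -2.3876015 ]
[ 0.79306498  0.62544061 -3.57791129]
 t20.3 st [25.4  0.5] z65.6 yaw-0.01 F [ 0.6  1.3 -3.7] M [-0.11 -0.22  0.04] op0.106
True [0.04563739 0.00380768 3.53449016]
touch t21.1 st [25.3  0.2] z65.2 yaw0.04 F [-0.5  0.7  4.5] M [-0.28 -0.47  0.15] op0.110
```

The trigger came from a small z dip onto the deck, not from the pad. I'll raise slightly and step forward watching only the force along the slide.

```bash
python3 - <<'E'
from h import *
from bench import bot
y=0.4;z=65.8
g=sglob(26,y); bot.movel([g[0],g[1],z],max_speed=6); b=favg(bot); print(b); rep(bot)
x=26; 
while x<50:
    x+=1.5; g=sglob(x,y); r=bot.movel([g[0],g[1],z],max_speed=10,threshold=9); f=favg(bot,4); p=sloc(bot.get_state()["tcp_pos"]); print(x,np.round(p,2),np.round(f,1),r)
    if f[0]<-3 or r: break
rep(bot)
E
```

```text
[-3.12777014 -0.08467765  1.85200731]
 t21.7 st [25.5  0.1] z65.6 yaw0.05 F [-3.6 -0.6  1.7] M [ 0.39 -0.35  0.17] op0.107
27.5 [27.16  0.08] [-3.8 -0.9  1.9] False
 t22.1 st [27.2  0.1] z65.6 yaw0.04 F [-4.  -0.8  2.1] M [ 0.58 -0.11  0.17] op0.106
```

```bash
python3 - <<'E'
from h import *
from bench import bot
y=0.4
for z in (66.1,66.5):
    g=sglob(27.5,y); bot.movel([g[0],g[1],z],max_speed=5); bot.dwell(.15); print(np.round(favg(bot),1)); rep(bot,"z%.1f"%z)
sv("w7"); cv2.imwrite("pics/side7.png",imaging.capture("side")); cv2.imwrite("pics/scene7.png",imaging.capture("scene"))
E
python3 -c "
import cv2
cv2.imwrite('pics/sc7z.png',cv2.resize(cv2.imread('pics/scene7.png')[190:340,200:400],None,fx=3.9,fy=3.9))"
```

```text
[-1.6 -0.1 -1.4]
z66.1 t22.7 st [27.7  0.3] z66.0 yaw0.02 F [-0.8 -0.2 -1.5] M [ 0.3  -0.07  0.04] op0.110
[ 0.5  0.5 -4.3]
z66.5 t23.3 st [27.6  0.3] z66.4 yaw0.03 F [ 1.1  1.4 -4.6] M [ 0.1  -0.07  0.01] op0.105
```

View pics/sc7z.png

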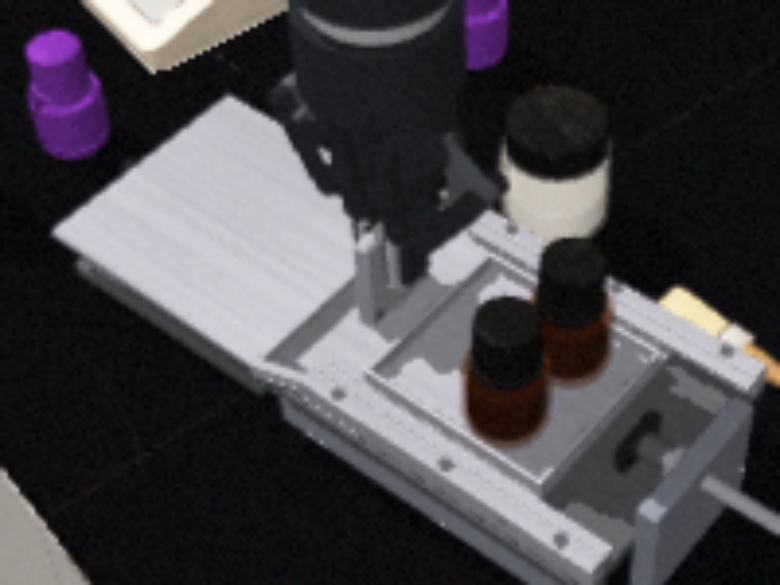

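View pics/side7.png

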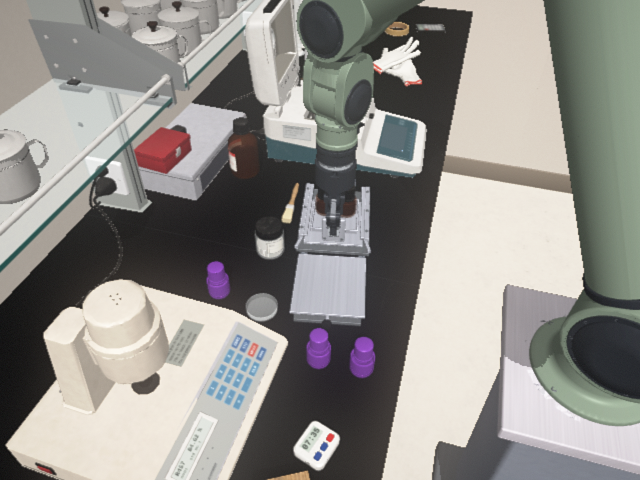

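It was friction: Fx vanishes when the tray is unloaded. The picture also shows about 10 mm left between the nose and the pad. I'll go on with the tray's weight mostly carried.

```bash
python3 - <<'E'
from h import *
from bench import bot
y=0.4;z=66.5
x=27.5
while x<52:
    x+=1.5; g=sglob(x,y); r=bot.movel([g[0],g[1],z],max_speed=12,threshold=9); f=favg(bot,4); s=bot.get_state(); p=sloc(s["tcp_pos"]); print(x,np.round(p,2),"z%.2f"%s["tcp_pos"][2],np.round(f,1),r)
    if f[0]<-4 or r: break
rep(bot)
E
```

```text
29.0 [28.94  0.34] z66.47 [-0.2  0.2 -4.2] False
30.5 [30.66  0.43] z66.49 [ 0.3 -0.2 -4.5] False
32.0 [32.1   0.42] z66.50 [ 0.   0.1 -5.1] False
33.5 [33.62  0.4 ] z66.50 [-0.2  0.1 -4.8] False
35.0 [35.12  0.43] z66.50 [ 0.4  0.2 -4.2] False
36.5 [36.59  0.43] z66.50 [-0.2  0.4 -4.7] False
38.0 [38.1   0.41] z66.49 [ 0.3 -0.  -5.2] False
39.5 [39.6   0.44] z66.51 [-0.  -0.1 -4.5] False
41.0 [41.11  0.41] z66.49 [-0.2  0.6 -5. ] False
42.5 [42.62  0.43] z66.49 [ 0.3  0.4 -5.2] False
44.0 [43.88  0.41] z66.48 [-1.   0.2 -4.2] False
45.5 [44.98  0.28] z66.43 [-4.7  0.1 -3. ] False
 t28.3 st [45.   0.3] z66.4 yaw0.05 F [-4.9  0.5 -3.1] M [1.08 0.04 0.05] op0.111
```

Pad contact came at TCP x≈43, so the pad face is at about 171 mm, inside 155–177. The force rises at about 2 N/mm. Now I'll press to about 12.5 N.

```bash
python3 - <<'E'
from h import *
from bench import bot
y=0.4;z=66.5
x=45.5
while x<52.5:
    x+=1.0 if x<48.4 else .5; g=sglob(x,y); r=bot.movel([g[0],g[1],z],max_speed=10,threshold=8); f=favg(bot,3); s=bot.get_state(); p=sloc(s["tcp_pos"]); print(x,np.round(p,2),"z%.2f t%.1f"%(s["tcp_pos"][2],s["t"]),np.round(f,1),r)
    if f[0]<-12 or r: break
for _ in range(4): bot.dwell(.2); rep(bot,"hold")
E
```

```text
46.5 [45.82  0.31] z66.45 t28.7 [-5.3  0.4 -2.2] False
47.5 [46.41  0.31] z66.44 t29.0 [-6.4 -0.2 -1.3] False
48.5 [46.98  0.25] z66.44 t29.4 [-8.3 -0.5 -0.6] False
49.0 [47.15  0.21] z66.44 t29.7 [-8.5  0.2 -0.1] False
49.5 [47.41  0.19] z66.46 t30.1 [-9.8  0.2  0.6] False
50.0 [47.68  0.16] z66.46 t30.4 [-10.2   0.1   0.8] False
50.5 [47.98  0.15] z66.47 t30.8 [-10.7   0.    1.8] False
51.0 [48.24  0.11] z66.48 t31.1 [-11.6   0.1   1.7] False
51.5 [48.5   0.11] z66.49 t31.5 [-11.9   0.1   2.2] False
52.0 [48.78  0.11] z66.51 t31.8 [-13.2  -0.6   2.6] False
hold t32.0 st [48.7  0.1] z66.5 yaw0.13 F [-13.1  -0.3   2.7] M [2.31 0.25 0.  ] op0.111
hold t32.2 st [48.8  0.1] z66.5 yaw0.13 F [-13.2  -0.2   3. ] M [2.35 0.28 0.06] op0.108
hold t32.4 st [48.8  0.1] z66.5 yaw0.14 F [-13.6  -0.1   1.9] M [ 2.3   0.34 -0.  ] op0.109
hold t32.6 st [48.8  0.1] z66.5 yaw0.14 F [-12.6  -1.3   2.2] M [2.25 0.29 0.  ] op0.109
```

Holding at 13 N on the wrist. Deck friction carries part of that, so I'll nudge up slightly to be sure the pad itself sees more than 10 N, and hold. Then I'll ease back to a light touch.

```bash
python3 - <<'E'
from h import *
from bench import bot
y=0.4;z=66.5
g=sglob(53,y); bot.movel([g[0],g[1],z],max_speed=6)
for _ in range(4): bot.dwell(.2); rep(bot,"hold")
x=53
while x>44:
    x-=1.5; g=sglob(x,y); bot.movel([g[0],g[1],z],max_speed=8); f=favg(bot,3); s=bot.get_state(); print(x,np.round(sloc(s["tcp_pos"]),2),"z%.2f t%.1f"%(s["tcp_pos"][2],s["t"]),np.round(f,1))
    if f[0]>-5: break
E
```

```text
hold t33.1 st [49.3  0.1] z66.5 yaw0.15 F [-13.6  -1.    3.6] M [ 2.49  0.31 -0.01] op0.107
hold t33.3 st [49.3  0.1] z66.5 yaw0.15 F [-14.7  -1.    3.8] M [2.51 0.32 0.01] op0.108
hold t33.5 st [49.4  0.1] z66.5 yaw0.15 F [-13.9   0.9   3.6] M [2.47 0.31 0.03] op0.103
hold t33.7 st [49.3  0.1] z66.5 yaw0.15 F [-14.4   0.    3.7] M [2.45 0.34 0.  ] op0.108
51.5 [49.02  0.31] z66.52 t34.2 [-11.1  -0.2   1.3]
50.0 [48.13  0.36] z66.51 t34.6 [-8.6  0.1  0.2]
48.5 [47.19  0.34] z66.47 t35.0 [-7.6 -0.1 -1.3]
47.0 [46.25  0.38] z66.46 t35.5 [-5.6  0.6 -2.1]
45.5 [45.36  0.37] z66.48 t35.9 [-4.1 -0.5 -2.9]
```

```bash
python3 - <<'E'
from h import *
from bench import bot
y=0.4
g=sglob(44.6,y); bot.movel([g[0],g[1],66.5],max_speed=6); print(favg(bot)); 
for z in (66.2,65.9,65.6):
    bot.movel([g[0],g[1],z],max_speed=5); bot.dwell(.1); f=favg(bot); rep(bot,"z%.1f"%z); print(np.round(f,1))
    if f[2]>-.8: break
sv("w8"); cv2.imwrite("pics/scene8.png",imaging.capture("scene"))
E
python3 -c "
import cv2
cv2.imwrite('pics/sc8z.png',cv2.resize(cv2.imread('pics/scene8.png')[210:340,270:420],None,fx=5,fy=5))"
```

```text
[-2.17648733  0.58036391 -4.51664311]
z66.2 t36.9 st [44.7  0.4] z66.3 yaw0.03 F [-2.2 -0.8 -3.6] M [ 0.49  0.06 -0.07] op0.108
[-1.9  0.  -3.5]
z65.9 t37.4 st [44.7  0.4] z66.0 yaw0.03 F [-3.2 -0.8 -0.7] M [ 0.5  -0.01 -0.04] op0.105
[-3.  -0.5 -1.2]
z65.6 t37.9 st [44.5  0.4] z65.7 yaw0.04 F [-4.7 -1.4  1. ] M [ 0.52  0.08 -0.03] op0.107
[-4.5 -0.9  0.8]
```

View pics/sc8z.png

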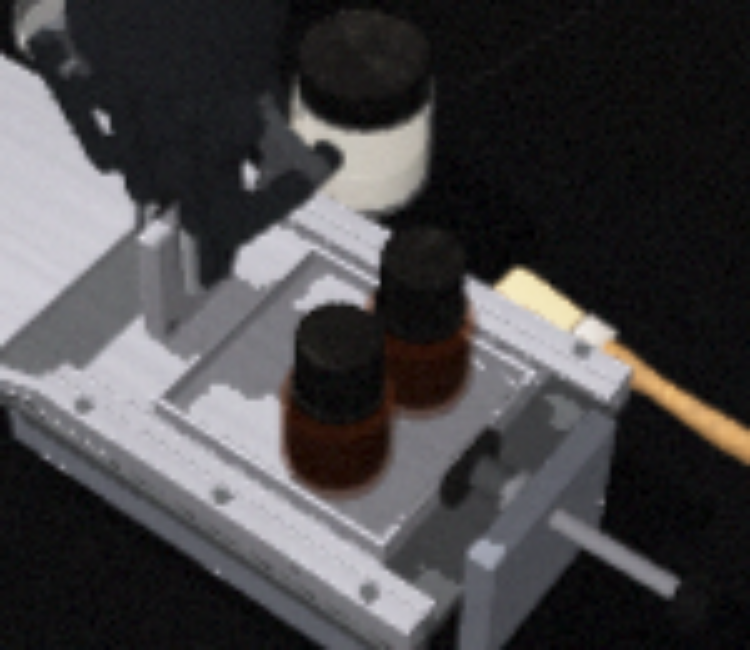

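```bash
python3 - <<'E'
from h import *
from bench import bot
bot.grip(0.35,effort=20); s=rep(bot,"open")
p=s["tcp_pos"]; sv("w9")
bot.movel([p[0],p[1],160],max_speed=60); rep(bot,"up")
bot.move_ptp([500,60,230],[np.pi,0,ST-np.pi/2]); rep(bot,"away")
bot.dwell(.3)
sv("w10"); cv2.imwrite("pics/scene9.png",imaging.capture("scene")); cv2.imwrite("pics/side9.png",imaging.capture("side"))
E
python3 -c "
import cv2
a=cv2.imread('pics/scene9.png')[200:345,230:420];b=cv2.imread('pics/side9.png')[160:330,240:390]
cv2.imwrite('pics/sc9z.png',cv2.resize(a,None,fx=4.1,fy=4.1)); cv2.imwrite('pics/si9z.png',cv2.resize(b,None,fx=3.5,fy=3.5))"
```

```text
open t38.4 st [45.3  0.7] z65.7 yaw0.01 F [-0.2 -0.3 -0.2] M [0.02 0.03 0.01] op0.348
up t40.1 st [45.1  0.4] z159.6 yaw0.03 F [-0.1  0.5 -0.5] M [ 0.01 -0.01  0.05] op0.350
away t41.0 st [-163.8   35.8] z229.6 yaw-0.02 F [-0.2  1.  -0.7] M [-0.   -0.02 -0.06] op0.352
```

View pics/sc9z.png

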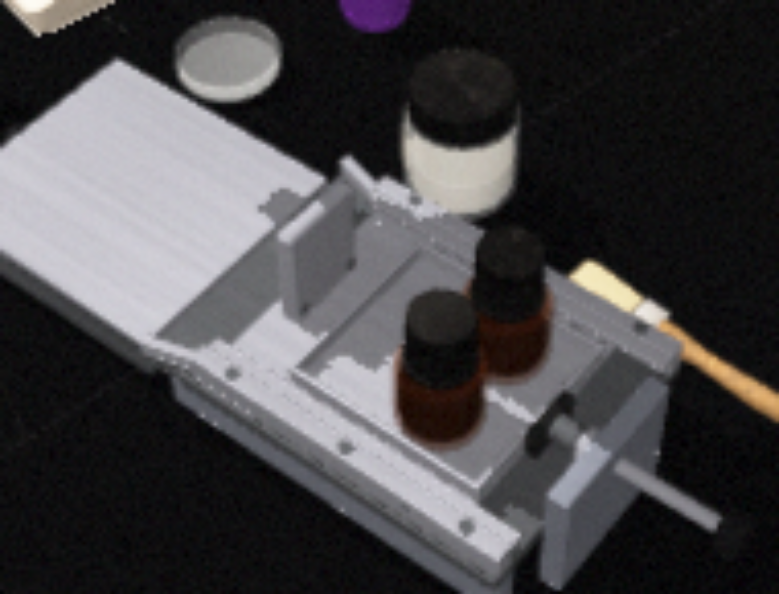

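View pics/si9z.png

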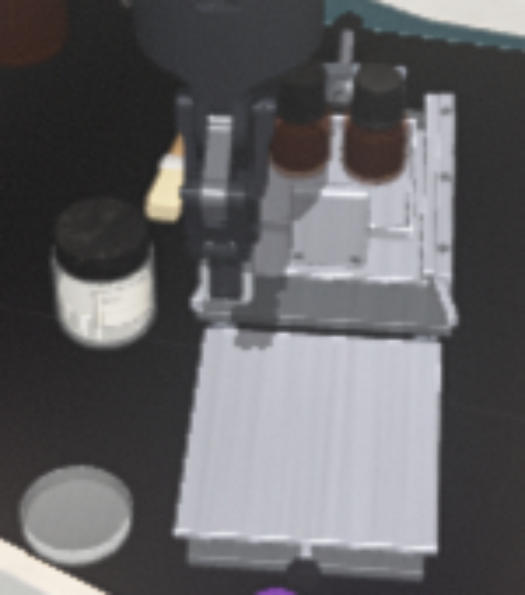

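View pics/w10.png

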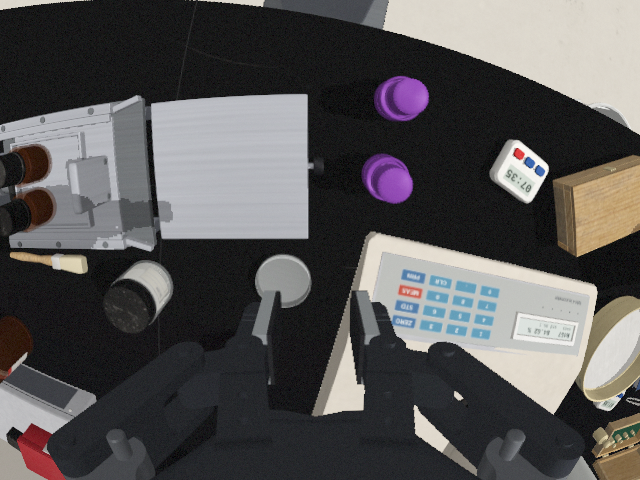

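The tray is in, flat, with both bottles upright and the other items in place. One close look from above to check contact with the pad.

```bash
python3 - <<'E'
from h import *
from bench import bot
bot.move_ptp([595,-215,190],[np.pi,0,ST-np.pi/2]); bot.dwell(.2); rep(bot)
sv("w11"); ortho("w11",45,120,230,-45,45,7,"pics/o11.png")
E
```

```text
t42.8 st [122.5  74.7] z190.6 yaw0.12 F [0.1 0.8 0.2] M [-0.02 -0.01  0.01] op0.351
```

View pics/o11.png

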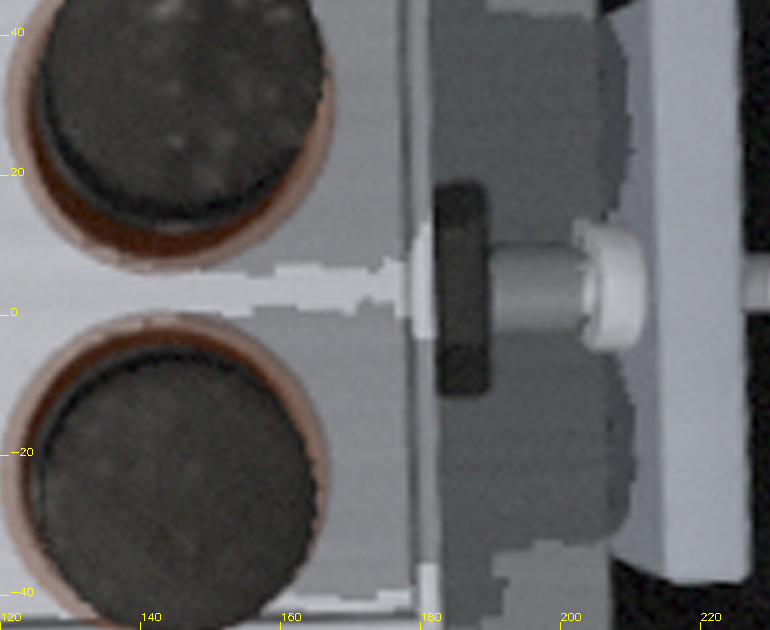

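View pics/w11.png

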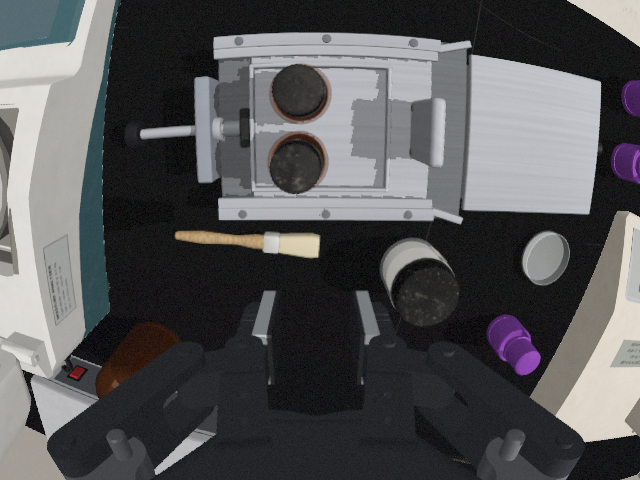

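The top view shows the pad's face flush against the tray's nose, with no dark gap at about u=435 in the projected view. Handing in.

```bash
python3 - <<'E'
from h import *
from bench import bot
rep(bot); print(bot.sign_off())
E
```

```text
t42.9 st [122.8  74.6] z190.6 yaw0.11 F [ 0.4  0.2 -0.3] M [-0.02 -0.05  0.02] op0.350
the job is handed in; nothing more can be done
None
```

The tray is docked against the sprung pad and released, with both bottles upright on it. I handed the job in at 42.9 s of the 64 s allowed.

- **Carrying it in:** I gripped the tray by its tab and lifted it 11.5 mm, which brought it up to about 5 mm above the deck. After centring it, I felt for the deck with the nose; the step was about 6 mm. The tray then went under the lips about 1 mm above the deck with almost no sideways force.
- **Pressing home:** The pad was met about 171 mm past the sill. I held it for about 1.6 s in all, with the wrist reading 13 N and then 14–14.5 N. I then eased back to a light touch, set the tray down and let go.
- **Last checks:** The pictures showed the pad's face flush with the tray's nose and the tray lying flat. The jar, dish, brush and the purple look-alikes looked unmoved. The gripper was clear of everything, with wrist force near zero.
- **What disagreed:**
  - My first move towards the pad stopped early because the tray dipped about 0.4 mm onto the deck. I raised it slightly and went on in small steps.
  - Deck friction took a share of the wrist reading during the press, so I estimate the pad itself felt about 11–13 N; I could not measure that directly.

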